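Lock a circuit-board holder with its locating pin

ROBOT

A 7-joint arm with a two-finger parallel gripper is mounted at the origin on a cart in front of the work surface, level with it; the furniture and walls round the work are solid. World frame = base frame: x ahead of the robot, y to its left, z up, the work surface at z = 0. Lengths are in m, angles in rad, forces in N, time in s.
With the tool pointing down it reaches from about 0.35 to 0.9 m from the base axis. Payload 7.2 kg.
Tool frame: the origin (TCP) lies between the finger pads; the fingertips stand 22 mm ahead of it and the grasp point (between the pads) lies 3 mm ahead of it; z points along the fingers, y is the line along which they close (so a half turn about z gives the same grasp; the last joint's range is limited). The gripper opens to 85 mm and grips with 20 to 120 N. Pads are 22 mm wide; open, the fingers measure 114 mm over their backs; the gripper's body (76 mm by 85 mm) begins 54 mm behind the grasp point. The pads swing forward as they close: fully open they stand 13 mm farther back than shut.
Start: joints at [-0.068, 0.411, -0.013, 1.596, 0.006, 1.134, -0.082], TCP at [0.625, -0, 0.253] pointing down, gripper open.
Joint ranges: [-2.95, 2.95], [-0.29, 1.99], [-1.47, 1.44], [0.14, 2.54], [-1.03, 4.17], [0.13, 1.85], [-2.86, 2.86]. Speed limits (rad/s): [2.39, 2.39, 3.01, 3.01, 3.14, 3.14, 3.14].

INTERFACE

Orientations are given as [roll, pitch, yaw] about the fixed x, y, z axes, in that order (R = Rz(yaw) Ry(pitch) Rx(roll)).
In Python, from plant import arm, imaging gives the robot as it stands. The module is installed in compiled form; this text tells all that it offers.
- The arm moves only by the tool jog_arm, never from a script. Its argument "commands" is a list that holds one entry, the list of rows, each a list of 7 numbers: the finger opening in m, from 0 to 0.0854, then the shift along the tool's x, y, z in m, then the turn, a rotation vector about the tool's x, y, z in rad. In form: [[[gripper, x, y, z, rx, ry, rz], ...]]. A call has 1 to 5 rows; each row shifts and turns the commanded pose from where the row before left it, along the tool's axes as they then stand; what a row does not reach is not made up. A row lasts 1/12 s, in which the tool goes at most 41.7 mm and 7.16 degrees, less where a joint would pass 70% of its speed; a pose out of reach is approached as far as the arm can. A call is refused whole if a number of a shift passes 0.0417 or a number of a turn 0.125, either way. A call with a gripper value outside its range is refused whole. The fingers move at their own pace and stop on an object; the grip force is fixed at half the most. Time passes only in rows, so rows that do not move let the fingers close. It gives the time, the measured TCP pose, the force, the opening and the grip force at its end, in the units of the state.
- arm.observe(): the state, without advancing time (a new reading comes with each control period).
- imaging.camera(name): name is "scene" or "side" or "wrist"; returns the picture (400x640x3 uint8, red, green, blue); there is no depth.
- imaging.camera_params(name): a dict with "K" (3x3 intrinsics, pixels), "distortion" ([k1, k2, p1, p2, k3] as OpenCV has them; the pictures are not rectified), "rvec" (rotation vector, rad) and "tvec" (3), from world to camera coordinates, as OpenCV has them. Camera axes: x right, y down, z forward; pixel columns grow to the right and rows downward; lengths in m; the calibration is good to about 2 mm. A picture is of the moment at which its call begins: read the wrist's pose just before it. camera_params takes no time and is no camera call; for the wrist camera it gives the pose at the moment of the call.
- arm.close_job(): hands the job in; it is judged then, once.
Trained networks look in the newest picture that a camera, given by its name, has taken for a name from the list of things; names that differ only in an ending like _2 or _b are one class to them, and where a whole thing is asked for, a point or a joint stands for the part that bears it (a point fixed in the world has none). Each returns a list of dicts, best first, with "score" (0 to 1); they miss things now and then, are a little off and sometimes report something else, mostly with a low value. They report only what shows in the picture. A call takes as long as a camera call. They do not tell look-alikes from the thing itself.
- imaging.silhouettes(camera, label): "pixels" (400x640 bool, what is visible of it) and "box" ([left, top, right, bottom] in pixels, round what is visible of it).
The state is a dict: "time_s": time; "joint_positions": joint angles; "dq": joint speeds; "tau": joint torques, N m; "eef_pos": TCP position; "eef_rot": TCP orientation; "contact_force": force on the tool from outside, world axes, zero at the start; "wrist_torque": the same for the moment, N m; "opening": finger opening in m; "gripper_force": force on a finger pad.
Only numpy, scipy, OpenCV 4.12 (cv2) and the standard library are available. Lean on these libraries where they do the work, as an engineer would, in place of code of your own. Each camera call takes 0.05 s, during which the arm holds its last target. There are 200 camera calls.

TASK

Lock the circuit board into the board holder: take the locating pin with the round black knob out of the wooden block, put it into the bush of the sliding jaw, and, pressing it lightly down on the steel plate underneath, slide it together with the jaw towards the board until its tip drops into the plate's hidden blind hole. Then push the pin fully home, so that its collar sits on the jaw, and let go: the board must stay lying on its deck, held between the two jaws. Work by feel, with a light hand that never pushes or presses the pin with more than about 25 N, and leave the slim ball-headed drift and the other things on the desk where they are.

Things in the scene. Friction and masses are not known exactly. Their poses are not given: they have to be found in the camera images.
- holder: Aluminium circuit-board holder, fixed to the desk, 100 mm wide (its x), 224 mm long (its y). Origin on the desk surface under the middle of its width; z up. The sliding jaw runs along its y between two rails; the fixed jaw stands at the -y end (rubber pad at y = -88 mm). The board lies between the jaws on a deck with its top at z = 42 mm.
- plate_top (a point): Point on the flat steel locating plate under the slide, holder's x = y = 0, z = 24 mm = the plate's top. The plate has one blind hole on the centre line x = 0, 13.6 mm across, 11.8 mm deep. It is unmarked, covered by the slide, and bored elsewhere on every holder: it lies under the bush when the jaw is closed by somewhere from 18 to 50 mm.
- jaw (a joint): Sliding jaw, m: 0 = fully open (it starts at 0 to 0.004), grows to 0.0525 at its stop as it slides along the holder's -y towards the board. It stays where it is left; moving it takes about 3 N, and up to 2.2 N more once its sprung face bears on the board. Its cross block is 72 x 34 mm with its top at the holder's z = 54 mm.
- bush (a point): Centre of the upper mouth of the upright bush in the middle of the sliding jaw's cross block; moves with the jaw. The bore is 13.2 mm across, straight through, 28.5 mm long, ending 1.5 mm above the locating plate. A ball plunger 7.5 mm below the mouth rubs on the pin with some newtons, so the pin does not fall by its weight but must be pushed.
- face_pad (a point): Middle of the rubber pad (80 x 14 mm) of the sliding jaw's sprung face, which meets the board's edge. The face stands on two springs, 64 mm ahead of the bush, and gives way by up to 39 mm with 0.5 to 2.2 N.
- board: Loose small circuit board with components, 75 x 45 mm, 23 mm high, on 6 mm feet. Origin under its centre, on the deck. Its 45 mm width lies along the holder's y. At the start it stands up to 5 mm off the fixed jaw; the sliding jaw pushes it there.
- pin_knob (a point): Centre of the locating pin's knurled black knob (24 mm across, 26 mm high), where it is gripped. The pin is 80 mm long, 0.1 kg, upright at the start in the block; z points up. Under the knob are a 10 mm neck and a collar, 20 mm across, its underside 27 mm below this point, which touches the jaw's top when the pin is home and is 10 mm above it when the tip stands on the plate.
- pin_tip (a point): Tip of the locating pin, on its axis, 67 mm below the middle of the knob. The steel shank below the collar is 12 mm across, 40 mm long, with a tapered nose 2.5 mm long and 9 mm across at the end.
- pin: The locating pin itself: origin at its tip, z along the pin up to the knob.
- pin_block: Fixed wooden block 52 x 104 x 44 mm, origin under its centre. Two holes in its top, 26 mm either side of the centre along its y, 14 mm across and 42 mm deep: one holds the locating pin, the other the drift, collars resting on the block's top. Which is in which differs.
- drift: Slim steel drift, 9 mm shank, with a bare ball head 18 mm across, 82 mm long, in the other hole of the block. Origin at its tip. Not needed; leave it.
- solder: Loose reel of solder, 56 mm across, 38 mm high; leave it.
- flux: Loose small flux bottle with a red nozzle, 33 mm across, 99 mm high; leave it.
- loupe: Loose black loupe, 41 mm across, 30 mm high; leave it.
- battery: Loose block battery 26 x 49 x 17 mm; leave it.
There are look-alikes about, which are no part of the job. What is shaped like the board but red is not meant.

How it is judged:
By the outcome, as a careful person would: the job done as asked, in the order asked, and still so for the second after the job is handed in, with the robot touching nothing.
It also fails if it takes over 56 s, if anything falls off the work surface, if the arm or the gripper's body presses on something with over 40 N, if the wrist force passes 120 N, or if a joint passes its speed limit or range.

## Working session

There is one attempt and no reset: what is moved stays moved. The work goes in short steps, Python scripts to look and compute and a tool call to move; the robot and the scene stay as the last step left them, time stands still between calls to the robot, and variables do not carry over. Pictures are saved under pics/ and viewed, at most 10 in all, crops included, and the job is handed in when it is done.

Besides the shell and the picture viewer there is one more tool, called after "Call:" in YAML: its name, and indented under it one key for each argument. jog_arm: Moves the arm, as the interface text tells. Its arguments: {"type":"object","properties":{"commands":{"type":"array","items":{"type":"array","items":{"type":"array","items":{"type":"number"}}}}},"required":["commands"]}

```bash
mkdir -p pics; ls; python3 - <<'E'
from plant import arm, imaging
import cv2,numpy as np
s=arm.observe();print(s)
a=imaging.camera("scene");b=imaging.camera("side")
for n,p in(("scene",a),("side",b)):
    cv2.imwrite(f"pics/{n}0.png",p[:,:,::-1])
    for l in("pin","pin_knob","drift","holder","jaw","board","pin_block","bush","face_pad"):
        try:
            for d in imaging.silhouettes(n,l)[:3]:
                m=d["pixels"];ys,xs=np.nonzero(m)
                print(n,l,round(float(d["score"]),2),d["box"],m.sum(),xs.mean().round(1),ys.mean().round(1))
        except Exception as e: print(n,l,repr(e))
E
```

```text
pics
{'time_s': 0.0, 'joint_positions': array([-0.06821311,  0.41190635, -0.01272284,  1.59706468,  0.00556942,
        1.13427752, -0.08223705]), 'dq': array([-0.0001822 , -0.00058168, -0.00074376, -0.00060124, -0.00140693,
        0.00102142, -0.00018115]), 'tau': array([-1.18789325e-03, -6.00636005e+01,  6.81361444e-01, -2.99419034e+01,
        1.37590774e-02,  1.04116063e-02,  2.51732433e-05]), 'eef_pos': array([ 6.24534820e-01, -1.58572579e-05,  2.52440497e-01]), 'eef_rot': array([-3.13997387e+00,  8.30398580e-05,  1.57079417e+00]), 'contact_force': array([-0.15070601,  0.52166628,  0.20266539]), 'wrist_torque': array([ 0.04215842,  0.06120459, -0.03301646]), 'gripper_force': 0.0, 'opening': 0.08547347016340359}
scene pin 0.72 [345.1, 275.3, 357.5, 294.0] 159 350.8 285.3
scene pin_knob 0.47 [343.8, 275.6, 355.5, 296.0] 148 350.5 285.4
scene drift 0.5 [332.6, 292.9, 339.5, 307.3] 92 335.1 300.4
scene holder 0.6 [392.0, 152.6, 430.8, 213.6] 1814 412.0 183.8
scene jaw 0.87 [399.9, 160.9, 425.4, 193.9] 596 413.1 177.2
scene board 0.66 [318.0, 284.9, 368.0, 331.9] 1107 342.1 306.9
sc
[... 232 characters left out ...]
] 664 413.3 177.0
scene face_pad 0.6 [399.5, 165.3, 427.8, 173.0] 168 413.9 167.5
side pin 0.49 [249.6, 202.9, 256.8, 213.3] 55 254.8 208.7
side holder 0.97 [297.0, 260.0, 390.8, 321.4] 2598 347.4 287.1
side jaw 0.86 [322.5, 263.7, 361.2, 286.1] 633 342.9 275.1
side board 0.71 [322.6, 261.8, 365.1, 288.4] 594 342.4 275.3
side board 0.63 [346.7, 274.9, 380.6, 295.7] 341 364.8 284.9
side pin_block 0.68 [250.6, 204.9, 265.7, 227.7] 334 254.4 219.9
side bush 0.77 [324.7, 262.2, 363.8, 291.7] 633 342.2 275.1
side face_pad 0.78 [335.0, 265.8, 362.6, 284.5] 227 352.2 277.2
side face_pad 0.44 [223.5, 203.0, 237.8, 215.4] 212 232.4 206.6
side face_pad 0.17 [246.6, 185.4, 253.8, 203.8] 103 249.2 195.2
```

```bash
cat > h.py <<'E'
import cv2,numpy as np
from plant import arm, imaging
def ray(n,uv,P=None):
    P=P or imaging.camera_params(n)
    R=cv2.Rodrigues(np.array(P["rvec"],float))[0];t=np.array(P["tvec"],float).ravel()
    q=cv2.undistortPoints(np.array([[uv]],float),np.array(P["K"],float),np.array(P["distortion"],float))[0,0]
    return -R.T@t, R.T@np.array([q[0],q[1],1])
def atz(n,uv,z,P=None):
    c,d=ray(n,uv,P);return c+d*(z-c[2])/d[2]
def proj(n,X,P=None):
    P=P or imaging.camera_params(n)
    return cv2.projectPoints(np.array(X,float).reshape(-1,3),np.array(P["rvec"],float),np.array(P["tvec"],float),np.array(P["K"],float),np.array(P["distortion"],float))[0][:,0]
E
python3 - <<'E'
from h import *
a=cv2.imread("pics/scene0.png");b=cv2.imread("pics/side0.png")
c=np.vstack([cv2.resize(a[140:340,220:460],(720,600))])
cv2.imwrite("pics/c1.png",c)
cv2.imwrite("pics/c2.png",cv2.resize(b[170:340,200:420],(792,590)))
print("knob scene",atz("scene",(350.6,285),0.071)," side",atz("side",(254.8,208.7),0.071))
print("block",atz("scene",(341.7,305),0.03),"drift",atz("scene",(335,300),0.076))
print("jaw scene",atz("scene",(413,177),0.05),"side",atz("side",(342.5,275),.05))
P=imaging.camera_params("wrist");print(P)
E
```

```text
knob scene [0.44425521 0.15951497 0.071     ]  side [0.44183427 0.15194197 0.071     ]
block [0.45010298 0.19093575 0.03      ] drift [0.45430727 0.21704474 0.076     ]
jaw scene [ 0.46639529 -0.29718156  0.05      ] side [ 0.46350713 -0.30840258  0.05      ]
{'K': array([[290.05245021,   0.        , 317.99093178],
       [  0.        , 290.05245021, 193.05267013],
       [  0.        ,   0.        ,   1.        ]]), 'distortion': array([0.00629825, 0.        , 0.        , 0.        , 0.        ]), 'rvec': array([-2.84748545e+00, -3.20605814e-04, -1.56851521e-04]), 'tvec': array([-0.62558637, -0.03730203,  0.37909526])}
```

View pics/c1.png

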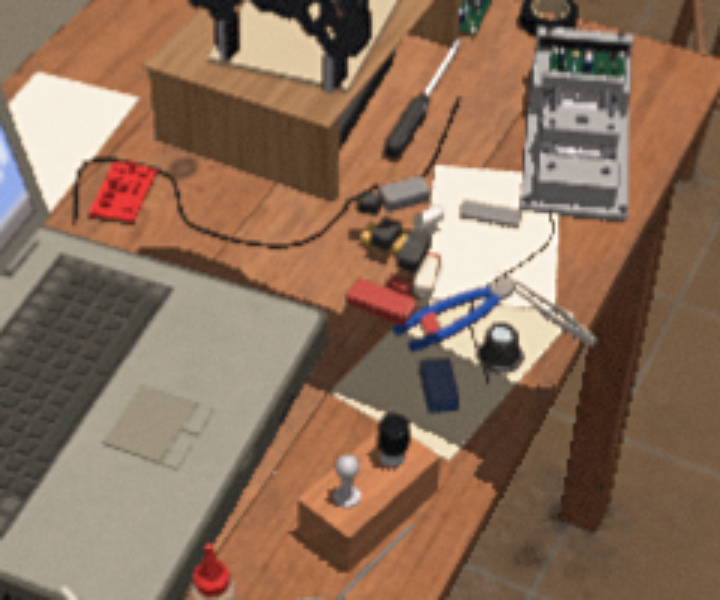

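View pics/c2.png

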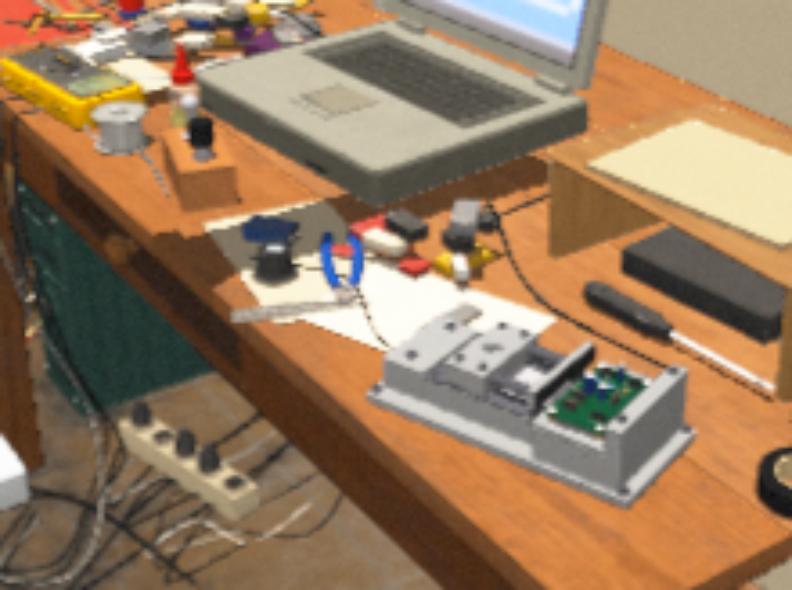

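The pin I want is the black knob at scene (350, 285) in the block. It could be taken for the drift's ball head at (335, 300) or the loupe at (386, 255). Both crops show the black knurled knob standing at the near, -y hole of the block. The holder is at (412, 184) with the green board. The red copy at (260, 203) is not meant.

Call:
jog_arm:
  commands:
    - [[0.0854, 0.026, -0.03, 0, 0, 0, 0], [0.0854, 0.026, -0.03, 0, 0, 0, 0], [0.0854, 0.026, -0.03, 0, 0, 0, 0], [0.0854, 0.026, -0.03, 0, 0, 0, 0], [0.0854, 0.026, -0.03, 0, 0, 0, 0]]

```text
time_s: 1.42
eef_pos: [0.4735, 0.1309, 0.2534]
eef_rot: [3.141, -0.0, 1.571]
contact_force: [0.7, 1.1, 0.4]
opening: 0.0858
gripper_force: 0.0
```

Call:
jog_arm:
  commands:
    - [[0.0854, 0.024, -0.03, 0.0, 0, 0, 0], [0.0854, 0, 0, 0.03, 0, 0, 0], [0.0854, 0, 0, 0.03, 0, 0, 0], [0.0854, 0, 0, 0, 0, 0, 0], [0.0854, 0, 0, 0, 0, 0, 0]]

```text
time_s: 1.83
eef_pos: [0.4443, 0.1536, 0.1929]
eef_rot: [-3.139, 0.001, 1.571]
contact_force: [0.7, -0.4, 1.6]
opening: 0.0852
gripper_force: 0.0
```

```bash
python3 - <<'E'
from h import *
s=arm.observe();print(s["eef_pos"],s["eef_rot"],s["contact_force"],s["time_s"])
w=imaging.camera("wrist");P=imaging.camera_params("wrist");cv2.imwrite("pics/w1.png",w[:,:,::-1])
for l in("pin_knob","pin","pin_block","drift"):
    for d in imaging.silhouettes("wrist",l)[:2]:
        ys,xs=np.nonzero(d["pixels"]);print(l,d["score"],d["box"],xs.mean(),ys.mean(),atz("wrist",(xs.mean(),ys.mean()),0.075,P))
print(proj("wrist",s["eef_pos"],P),proj("wrist",[0.443,0.156,0.084],P))
E
```

```text
[0.44433117 0.15360898 0.19287309] [-3.13900405e+00  1.14679316e-03  1.57078552e+00] [ 0.7123284  -0.44484514  1.58354781] 1.8333
pin_knob 0.81 [303.0, 172.4, 330.7, 202.9] 317.6457800511509 189.37212276214834 [0.44564236 0.15900653 0.075     ]
pin 0.69 [299.6, 173.4, 334.5, 205.2] 317.4412568306011 189.70765027322403 [0.44546643 0.15870646 0.075     ]
pin_block 0.65 [287.3, 89.7, 370.1, 210.2] 326.5178104246327 146.2418997786275 [0.45295778 0.19590506 0.075     ]
drift 0.67 [318.3, 118.1, 347.8, 141.6] 333.82268041237114 129.77525773195876 [0.45875384 0.20916164 0.075     ]
drift 0.19 [306.9, 240.5, 347.7, 287.3] 326.6090373280943 265.26129666011786 [0.4539523  0.08536248 0.075     ]
[[314.55172014 269.20106384]] [[314.45833718 195.84795248]]
```

View pics/w1.png

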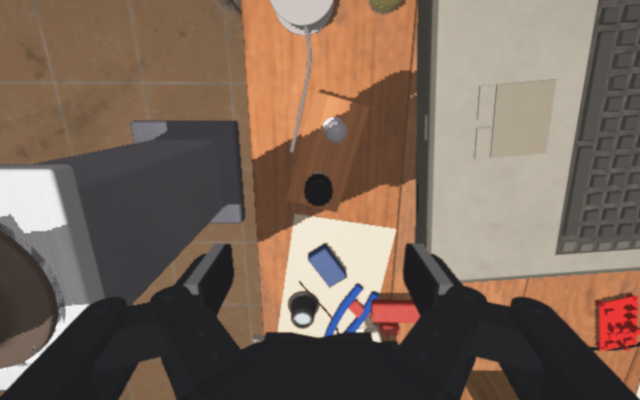

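The wrist view shows the black knob at (318, 189) and the ball drift at (334, 130), both clear of the laptop edge. The knob is at about (0.4455, 0.158). I'll go down and grip it.

Call:
jog_arm:
  commands:
    - [[0.07, 0.0045, 0.001, 0.03, 0, 0, 0], [0.07, 0, 0, 0.03, 0, 0, 0], [0.06, 0, 0, 0.03, 0, 0, 0], [0.06, 0, 0, 0.02, 0, 0, 0], [0.06, 0, 0, 0.009, 0, 0, 0]]

```text
time_s: 2.5
eef_pos: [0.4454, 0.158, 0.0725]
eef_rot: [-3.139, 0.001, 1.57]
contact_force: [0.1, 0.4, -0.1]
opening: 0.0597
gripper_force: 0.0
```

```bash
python3 - <<'E'
from h import *
s=arm.observe();print(s["eef_pos"],s["eef_rot"],s["contact_force"],s["time_s"],s["opening"])
w=imaging.camera("wrist");P=imaging.camera_params("wrist");cv2.imwrite("pics/w2.png",w[80:400,160:480,::-1])
for l in("pin_knob",):
    for d in imaging.silhouettes("wrist",l)[:2]:
        ys,xs=np.nonzero(d["pixels"]);print(l,d["score"],d["box"],xs.mean(),ys.mean(),atz("wrist",(xs.mean(),ys.mean()),0.08,P))
E
```

```text
[0.44535558 0.15798881 0.07252343] [-3.13937577e+00  9.51805247e-04  1.57042491e+00] [ 0.08711232  0.39654151 -0.06982261] 2.5 0.059730397504356436
pin_knob 0.79 [288.4, 226.5, 343.6, 303.8] 314.9477025392987 268.1665659008464 [0.44441444 0.16369795 0.08      ]
```

```bash
cat >> h.py <<'E'
from scipy.optimize import least_squares
def fitknob(box,P,x0,zc):
    a=np.linspace(0,2*np.pi,60)
    def f(p):
        X=np.vstack([np.c_[p[0]+.012*np.cos(a),p[1]+.012*np.sin(a),np.full(60,z)] for z in(zc-.013,zc+.013)])
        q=proj("wrist",X,P);return np.r_[q.min(0),q.max(0)]-np.array(box)
    r=least_squares(f,x0);return r.x,r.fun
E
python3 - <<'E'
from h import *
P=imaging.camera_params("wrist")
print(fitknob([288.4, 226.5, 343.6, 303.8],P,[.445,.158],.071))
E
```

```text
(array([0.44543461, 0.16047678]), array([-0.00235188,  2.07418768,  0.00323593, -1.97523852]))
```

View pics/w2.png

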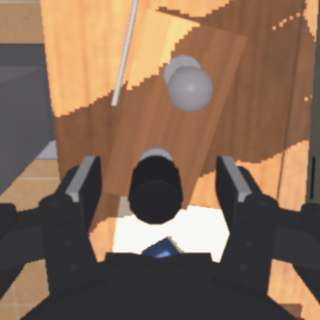

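The crop shows the knob at full-picture (315, 268), centred between the fingers, with its collar just showing behind it. I'll shift +1 mm in y and grip.

Call:
jog_arm:
  commands:
    - [[0.04, 0.001, 0, -0.0015, 0, 0, 0], [0.0, 0, 0, 0, 0, 0, 0], [0.0, 0, 0, 0, 0, 0, 0], [0.0, 0, 0, 0, 0, 0, 0], [0.0, 0, 0, 0, 0, 0, 0]]

```text
time_s: 3.02
eef_pos: [0.4465, 0.1599, 0.0773]
eef_rot: [3.14, -0.001, 1.571]
contact_force: [-1.9, -0.2, 6.4]
opening: 0.0223
gripper_force: 58.2
```

Call:
jog_arm:
  commands:
    - [[0.0, 0, 0, 0, 0, 0, 0], [0.0, 0, 0, -0.02, 0, 0, 0], [0.0, 0, 0, -0.03, 0, 0, 0], [0.0, 0, 0, -0.03, 0, 0, 0], [0.0, 0, 0, -0.03, 0, 0, 0]]

```text
time_s: 3.43
eef_pos: [0.4459, 0.1594, 0.1879]
eef_rot: [3.141, -0.0, 1.571]
contact_force: [1.0, 0.7, -1.5]
opening: 0.0224
gripper_force: 59.8
```

Call:
jog_arm:
  commands:
    - [[0.0, -0.03, 0, -0.005, 0, 0, 0], [0.0, -0.041, 0.002, 0, 0, 0, 0], [0.0, -0.041, 0.002, 0, 0, 0, 0], [0.0, -0.041, 0.002, 0, 0, 0, 0], [0.0, -0.041, 0.002, 0, 0, 0, 0]]

```text
time_s: 3.85
eef_pos: [0.454, -0.0363, 0.192]
eef_rot: [3.139, -0.0, 1.571]
contact_force: [0.8, -0.3, -0.4]
opening: 0.0224
gripper_force: 59.9
```

Call:
jog_arm:
  commands:
    - [[0.0, -0.041, 0.002, 0, 0, 0, 0], [0.0, -0.041, 0.002, 0, 0, 0, 0], [0.0, -0.041, 0.002, 0, 0, 0, 0], [0.0, -0.041, 0.002, 0, 0, 0, 0], [0.0, -0.041, 0.002, 0, 0, 0, 0]]

```text
time_s: 4.27
eef_pos: [0.4638, -0.2416, 0.1919]
eef_rot: [3.14, 0.0, 1.571]
contact_force: [1.5, 0.9, -0.1]
opening: 0.0222
gripper_force: 59.9
```

Call:
jog_arm:
  commands:
    - [[0.0, -0.041, 0.001, 0, 0, 0, 0], [0.0, -0.041, 0, 0, 0, 0, 0], [0.0, -0.041, 0, 0, 0, 0, 0], [0.0, 0, 0, 0, 0, 0, 0], [0.0, 0, 0, 0, 0, 0, 0]]

```text
time_s: 4.68
eef_pos: [0.4639, -0.3655, 0.1913]
eef_rot: [3.141, 0.001, 1.566]
contact_force: [0.8, 1.8, -1.6]
opening: 0.0222
gripper_force: 59.9
```

```bash
python3 - <<'E'
from h import *
s=arm.observe();print(s["eef_pos"],s["eef_rot"],s["contact_force"],s["time_s"],s["opening"])
w=imaging.camera("wrist");P=imaging.camera_params("wrist");cv2.imwrite("pics/w3.png",w[:,:,::-1]);np.savez("w3.npz",**P)
for l in("bush","jaw","holder","board","pin_knob","pin_tip"):
    for d in imaging.silhouettes("wrist",l)[:2]:
        ys,xs=np.nonzero(d["pixels"]);print(l,d["score"],d["box"],xs.mean(),ys.mean(),atz("wrist",(xs.mean(),ys.mean()),0.054,P))
E
```

```text
[ 0.46386934 -0.36545191  0.19125716] [3.14123867e+00 1.30873943e-03 1.56585287e+00] [ 0.84385343  1.78658037 -1.58527456] 4.6833 0.022163476570600752
bush 0.79 [265.3, 60.7, 381.1, 182.4] 320.70207647505697 116.92162572803241 [ 0.46762738 -0.29843194  0.054     ]
jaw 0.88 [270.6, 55.2, 377.0, 178.7] 320.6930629117685 116.94987727683761 [ 0.46761966 -0.29845539  0.054     ]
holder 0.95 [235.3, 0.0, 409.3, 244.7] 318.6278453689168 103.97242935635792 [ 0.46585823 -0.28780832  0.054     ]
holder 0.23 [291.1, 211.5, 346.2, 303.5] 317.1689511323004 262.5080452920143 [ 0.4642231  -0.43928056  0.054     ]
board 0.92 [297.3, 160.8, 386.7, 228.6] 343.51266195524147 193.26413427561837 [ 0.4888509 -0.3669944  0.054    ]
pin_knob 0.57 [291.5, 209.4, 342.2, 299.0] 317.3565800992121 262.4625036475051 [ 0.46441077 -0.4392297   0.054     ]
pin_knob 0.43 [298.6, 161.7, 389.0, 227.8] 343.7759420289855 193.35768115942028 [ 0.48909729 -0.36708557  0.054     ]
pin_tip 0.89 [290.7, 213.0, 348.0, 304.2] 317.1721534279674 262.93506493506493 [ 0.46422504 -0.43976126  0.054     ]
```

View pics/w3.png

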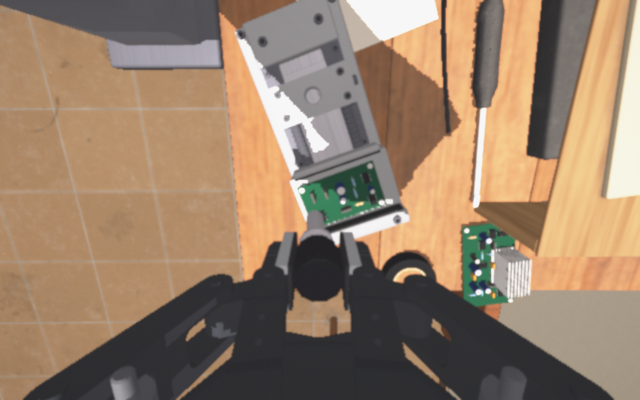

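The wrist view shows the bush's round mouth at about (312, 96) and the green board at (343, 193). The holder is turned about 17°, and the pin is in the grip at (317, 262). I'll zoom on the bush and fit the axis.

```bash
python3 - <<'E'
from h import *
a=cv2.imread("pics/w3.png")
c=cv2.resize(a[10:160,220:420],(800,600),interpolation=cv2.INTER_CUBIC)
cv2.imwrite("pics/w3c.png",c)
g=cv2.cvtColor(a,cv2.COLOR_BGR2GRAY)[80:112,296:328]
print(g[::2,::2])
E
```

```text
[[146 145 145 145 145 145 145 145 146 146 145 145 145 145 145 144]
 [145 145 145 145 145 145 145 144 145 145 145 145 145 145 145 145]
 [145 145 145 145 145 145 145 145 144 144 145 145 144 145 145 145]
 [145 145 144 145 145 144 139 129 125 128 136 143 145 145 145 145]
 [144 145 144 144 144 132 114 114 122 122 117 131 144 145 145 145]
 [143 144 143 144 137 114 126 153 164 163 150 130 136 145 144 144]
 [143 144 143 143 128 123 156 162 167 167 163 142 132 142 144 144]
 [144 143 144 142 124 138 164 163 165 168 165 146 132 140 143 144]
 [144 144 143 142 125 145 164 163 163 167 167 159 136 140 143 144]
 [144 144 144 144 131 141 163 164 161 165 167 163 141 142 143 143]
 [144 143 143 143 140 132 156 164 162 164 165 154 139 143 144 144]
 [143 143 144 143 143 136 140 156 160 158 153 142 143 144 143 143]
 [148 143 142 142 143 142 140 140 142 140 139 142 143 143 144 143]
 [206 147 142 143 142 142 142 142 142 142 143 142 142 143 143 142]
 [247 205 148 141 142 142 141 142 142 142 142 142 142 142 142 142]
 [247 247 181 143 143 142 142 143 142 142 142 142 142 142 142 142]]
```

View pics/w3c.png

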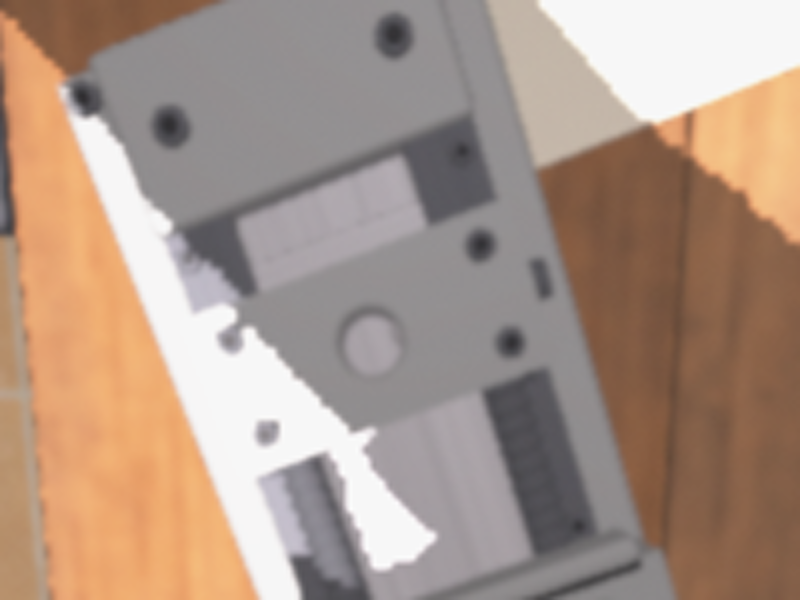

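The crop confirms the bush mouth at crop (371, 341), picture (312.7, 95.3). It matches the mean of the four block screws.

```bash
python3 - <<'E'
from h import *
P={k:v for k,v in np.load("w3.npz").items()}
W=lambda x,y,z=.054:atz("wrist",(220+(x+.5)/4-.5,10+(y+.5)/4-.5),z,P)
b=W(371,341);S=[W(*p) for p in((480,244),(511,341),(231,340),(265,432))]
print("bush",b,"screws",np.mean(S,0))
for i,j in((0,1),(2,3)): d=S[j]-S[i];print("-y dir",np.degrees(np.arctan2(d[0],-d[1])),np.linalg.norm(d))
for i,j in((2,0),(3,1)): d=S[j]-S[i];print("x dir",np.degrees(np.arctan2(d[1],d[0])),np.linalg.norm(d))
s=arm.observe();t=s["eef_pos"];print(t,s["eef_rot"])
for dy in(-.002,0,.002):
  print(dy,[proj("wrist",t+[0,dy,dz],P)[0].round(1) for dz in(-.0733,-.0333,-.0063+.013)])
a=cv2.imread("pics/w3.png");g=cv2.cvtColor(a,cv2.COLOR_BGR2GRAY)
for r in range(206,240,3): print(r,g[r,300:336:2])
E
```

```text
bush [ 0.46060987 -0.28049642  0.054     ] screws [ 0.46051779 -0.28036564  0.054     ]
-y dir 20.07605972362847 0.020087242997786182
-y dir 19.15576674002148 0.019809476668897003
x dir 19.67035011607379 0.05515906961085971
x dir 19.383186238874504 0.05547991234285661
[ 0.46552902 -0.36129406  0.19111835] [ 3.14106953e+00 -2.21173402e-04  1.57270128e+00]
-0.002 [array([318.5, 214.3]), array([318.7, 239.1]), array([318.9, 278.5])]
0 [array([318.5, 211.7]), array([318.7, 236. ]), array([318.9, 274.6])]
0.002 [array([318.5, 209.1]), array([318.6, 232.8]), array([318.9, 270.6])]
206 [244 246 216 111 107 106 107 107 107 106 106 105 105 106 105 105 105 105]
209 [220 246 244 147 107 107 110 109 110 105 101  95  98 105 105 105 105 104]
212 [196 237 246 233 125 121 125 126 126 119  90  62  85  97 105 104 105 104]
215 [194 206 245 239 139 125 126 127 127 124 120  95  71  94 102 103 104 104]
218 [192 190 227 226 124 125 126 127 127 124 121 109  70 106 103 104 104 104]
221 [195 191 195 188 124 126 127 128 128 126 123 116  86  98 105 105 122 171]
224 [194 192 190 163 124 127 127 128 128 126 122 118 115 125 179 138 111  94]
227 [196 195 192 167 125 126 126 126 128 127 124 121 110  77  57  43  40  40]
230 [197 194 185 152 130 146 152 156 159 158 155 147 133 106  71  47  57  71]
233 [194 180 144 151 155 153 153 153 151 150 151 153 158 156 140 129 193 226]
236 [180 148 153 142 119  81  52  49  45  44  49  51  82 110 149 155 231 245]
239 [143 134  91  50  35  34  35  35  34  35  36  34  35  35  54  93 156 242]
```

Call:
jog_arm:
  commands:
    - [[0.0, 0.041, -0.002, 0, 0, 0, 0], [0.0, 0.041, -0.002, 0, 0, 0, 0], [0.0, 0, 0, 0, 0, 0, -0.114], [0.0, 0, 0, 0, 0, 0, -0.114], [0.0, 0, 0, 0, 0, 0, -0.114]]

```text
time_s: 5.45
eef_pos: [0.4616, -0.2788, 0.1913]
eef_rot: [3.141, 0.0, 1.922]
contact_force: [0.0, -0.4, -0.7]
opening: 0.0225
gripper_force: 59.8
```

Call:
jog_arm:
  commands:
    - [[0.0, 0, 0, 0.02, 0, 0, 0], [0.0, 0, 0, 0.02, 0, 0, 0], [0.0, 0, 0, 0.014, 0, 0, 0], [0.0, 0, 0, 0, 0, 0, 0], [0.0, 0, 0, 0, 0, 0, 0]]

```text
time_s: 5.87
eef_pos: [0.4608, -0.2799, 0.1366]
eef_rot: [-3.141, -0.001, 1.914]
contact_force: [1.0, 0.0, -1.0]
opening: 0.0226
gripper_force: 59.9
```

Call:
jog_arm:
  commands:
    - [[0.0, 0, 0, 0, 0, 0, 0], [0.0, 0, 0, 0, 0, 0, 0]]

```text
time_s: 6.03
eef_pos: [0.4618, -0.2807, 0.138]
eef_rot: [3.14, 0.001, 1.913]
contact_force: [1.3, -0.5, -1.6]
opening: 0.0222
gripper_force: 59.9
```

```bash
python3 - <<'E'
from h import *
s=arm.observe();P=imaging.camera_params("wrist");w=imaging.camera("wrist")
print(s["eef_pos"],s["eef_rot"],s["contact_force"],s["time_s"],s["opening"],s["joint_positions"])
np.savez("w4.npz",**P)
s=arm.observe();print(s["eef_pos"],s["eef_rot"])
cv2.imwrite("pics/w4.png",w[:,:,::-1]);cv2.imwrite("pics/w4c.png",cv2.resize(w[130:280,220:420,::-1],(800,600),interpolation=cv2.INTER_CUBIC))
E
```

```text
[ 0.46176246 -0.28068706  0.13800708] [3.14017940e+00 1.39920215e-03 1.91312511e+00] [ 1.28339642 -0.46692986 -1.57794876] 6.0333 0.022182434098856996 [ 0.40184862  0.39815754  0.06939745  1.92823748 -0.03704895  0.81441218
  0.83354197]
[ 0.46169404 -0.2807276   0.13794473] [3.14018452e+00 1.41020010e-03 1.91302710e+00]
```

View pics/w4c.png

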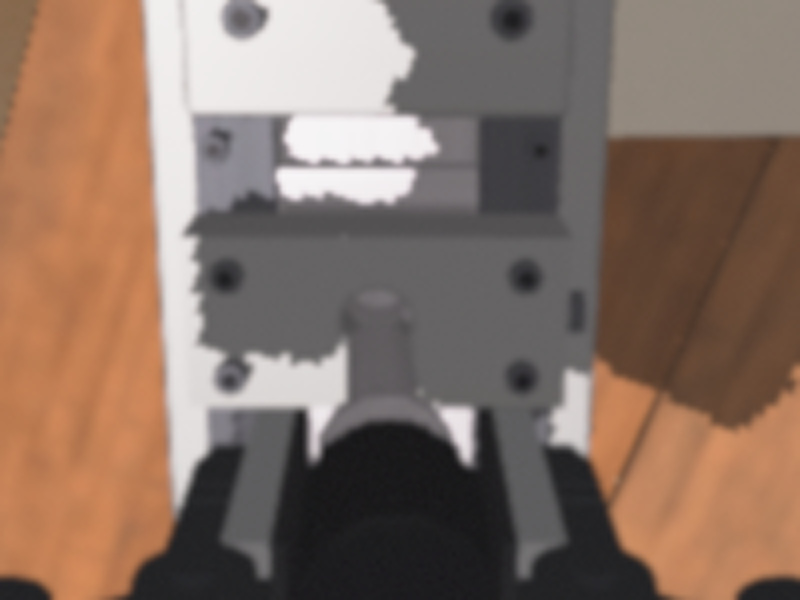

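```bash
python3 - <<'E'
from h import *
P={k:v for k,v in np.load("w4.npz").items()}
f=lambda x,y:(220+(x+.5)/4-.5,130+(y+.5)/4-.5)
inv=lambda q:((q-[220,130]+.5)*4-.5).round(0)
S=[atz("wrist",f(*p),.054,P) for p in((226,277),(525,277),(232,376),(522,377))]
b=np.mean(S,0);print("bush",b,[np.linalg.norm(S[i]-S[j]).round(4) for i,j in((0,1),(2,3),(0,2),(1,3))])
d=S[1]+S[3]-S[0]-S[2];print("xdir deg",np.degrees(np.arctan2(d[1],d[0])))
s=arm.observe();t=s["eef_pos"];print(t)
print("bushpx",inv(proj("wrist",b,P)[0]))
a=np.arange(0,2*np.pi,np.pi/4)
from scipy.spatial.transform import Rotation as R
Rm=R.from_euler("xyz",s["eef_rot"]).as_matrix()
def circ(c,r): return [tuple(inv(q)) for q in proj("wrist",[c+r*(np.cos(k)*Rm[:,0]+np.sin(k)*Rm[:,1]) for k in a],P)]
print("bush ring 6.6",circ(b,.0066))
for n,z,r in(("tip",.0733,.0045),("nose",.0708,.006),("collar",.0333,.01)): print(n,circ(t+Rm[:,2]*z,r))
E
```

```text
bush [ 0.46027755 -0.28369594  0.054     ] [np.float64(0.0554), np.float64(0.0551), np.float64(0.0198), np.float64(0.02)]
xdir deg 19.492560373019824
[ 0.46169404 -0.2807276   0.13794473]
bushpx [376. 327.]
bush ring 6.6 [(np.float64(376.0), np.float64(294.0)), (np.float64(401.0), np.float64(304.0)), (np.float64(411.0), np.float64(327.0)), (np.float64(401.0), np.float64(351.0)), (np.float64(376.0), np.float64(360.0)), (np.float64(352.0), np.float64(351.0)), (np.float64(341.0), np.float64(327.0)), (np.float64(351.0), np.float64(304.0))]
tip [(np.float64(389.0), np.float64(313.0)), (np.float64(407.0), np.float64(320.0)), (np.float64(414.0), np.float64(337.0)), (np.float64(407.0), np.float64(353.0)), (np.float64(389.0), np.float64(360.0)), (np.float64(371.0), np.float64(353.0)), (np.float64(364.0), np.float64(337.0)), (np.float64(371.0), np.float64(320.0))]
nose [(np.float64(389.0), np.float64(310.0)), (np.float64(413.0), np.float64(319.0)), (np.float64(423.0), np.float64(342.0)), (np.float64(413.0), np.float64(364.0)), (np.float64(389.0), np.float64(373.0)), (np.float64(365.0), np.float64(364.0)), (np.float64(355.0), np.float64(342.0)), (np.float64(365.0), np.float64(319.0))]
collar [(np.float64(388.0), np.float64(372.0)), (np.float64(437.0), np.float64(390.0)), (np.float64(457.0), np.float64(435.0)), (np.float64(436.0), np.float64(479.0)), (np.float64(388.0), np.float64(497.0)), (np.float64(340.0), np.float64(479.0)), (np.float64(319.0), np.float64(435.0)), (np.float64(339.0), np.float64(390.0))]
```

```bash
python3 - <<'E'
import cv2
a=cv2.imread("pics/w4.png");g=cv2.cvtColor(a,cv2.COLOR_BGR2GRAY)
for r in range(198,232,1): print(r,g[r,300:330])
E
```

```text
198 [101 102 101 101 101 101 101 101 101 100 100 100 101 101 101 101 101 101
 101 101 101 101 100 101 100 102 101 101 100 101]
199 [101 101 101 101 100 101 101 101 101 101 101 100 100 101 101 101 101 100
 101 101 101 101 101 100 100 100 100 100 101 101]
200 [101 100 101 101 100 101 101 101 101 101 100 100 100 100  99 100 100 100
 100 101 101 100 101 101 101 101 100 101 101 101]
201 [102 101 101 100 101 100 101 101 101 100  99  98  98  98 100  99  98  98
  99 101 100 101 101 101 100 100 101 100 101 101]
202 [100 100 100 100 101 101 100  99  99  99  99 101 103 103 104 104 103 100
  99  98  99 100 100 101 101 101 100 101 101 101]
203 [101 101 100 101 101 100  99  96  97 100 104 109 110 111 113 114 112 109
 103  99  97  99 100 100 101 101 101 101 101 101]
204 [101 101 100 100 101  99  96  93  95 101 109 112 113 113 115 116 116 114
 108 101  95  96  98 100 100 101 101 100 100 101]
205 [101 101 100 100 100  97  93  92  94  98 104 108 110 112 114 115 114 112
 106  99  94  94  97  99 101 101 101 101 100 101]
206 [100 101 101 101  98  94  91  90  92  93  97 101 103 106 107 107 106 103
  98  9
[... 2517 characters left out ...]
 92  93  94  94
  94  92  91  90  89  90  99 104 102 101 101 100]
227 [216 216 216 215 215 208 169 114  92  93  93  94  93  92  93  93  93  95
  93  93  91  91  91  95 111 116 105 101 101 101]
228 [215 216 215 215 215 206 168 113  92  93  94  95  97  97  98  98  99  99
  98  98  97  95  93  98 114 118 106 101 100 101]
229 [215 215 215 215 212 201 163 112  92  95 100 103 105 106 108 108 110 111
 110 109 108 105 101  97 103 106 104 103 109 108]
230 [217 217 215 211 198 176 142 106  97 102 107 112 112 114 115 116 117 118
 117 116 115 114 109 104 102 102 102 111 130 132]
231 [224 223 219 200 166 134 112 103 106 110 114 115 115 116 117 117 117 117
 116 116 115 115 114 112 109 105 103 113 142 153]
```

The crop shows the bush ring round picture (314, 212). The pin tip is about 3 mm too far along +tool x and 0.8 mm along +tool y. I'll correct that and go down.

Call:
jog_arm:
  commands:
    - [[0.0, -0.003, -0.0008, 0, 0, 0, 0], [0.0, 0, 0, 0.003, 0, 0, 0], [0.0, 0, 0, 0.003, 0, 0, 0], [0.0, 0, 0, 0, 0, 0, 0], [0.0, 0, 0, 0, 0, 0, 0]]

```text
time_s: 6.5
eef_pos: [0.461, -0.2835, 0.1305]
eef_rot: [-3.141, -0.001, 1.913]
contact_force: [-0.4, 0.5, -0.4]
opening: 0.0221
gripper_force: 59.9
```

```bash
python3 - <<'E'
from h import *
s=arm.observe();P=imaging.camera_params("wrist");w=imaging.camera("wrist")
print(s["eef_pos"],s["eef_rot"],s["contact_force"])
cv2.imwrite("pics/w5c.png",cv2.resize(w[180:260,270:370,::-1],(800,640),interpolation=cv2.INTER_CUBIC)[:600])
b=np.array([.46028,-.2837,.054])
print(proj("wrist",b,P))
E
```

```text
[ 0.46102752 -0.28347942  0.13046758] [-3.14115164e+00 -5.39927003e-04  1.91276932e+00] [-0.43228908  0.5466727  -0.44574184]
[[315.98271588 212.22312447]]
```

View pics/w5c.png

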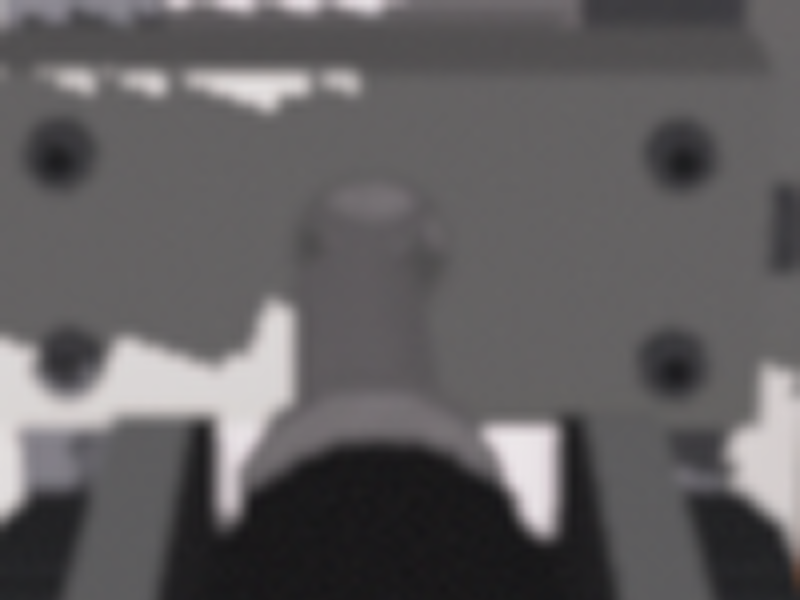

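The pin is nearly over the bush now: ring centre at crop x 372, shank at x 365. I'll make a small correction and insert.

Call:
jog_arm:
  commands:
    - [[0.0, -0.0005, 0.0005, 0, 0, 0, 0], [0.0, 0, 0, 0.003, 0, 0, 0], [0.0, 0, 0, 0.002, 0, 0, 0], [0.0, 0, 0, 0.002, 0, 0, 0], [0.0, 0, 0, 0, 0, 0, 0]]

```text
time_s: 6.97
eef_pos: [0.4631, -0.285, 0.126]
eef_rot: [3.139, 0.003, 1.912]
contact_force: [-3.3, 1.7, 19.3]
opening: 0.0225
gripper_force: 63.2
```

```bash
python3 - <<'E'
from h import *
s=arm.observe();print(s["eef_pos"],s["eef_rot"],s["contact_force"],s["wrist_torque"])
P=imaging.camera_params("wrist");w=imaging.camera("wrist")
cv2.imwrite("pics/w6c.png",cv2.resize(w[180:260,270:370,::-1],(800,640),interpolation=cv2.INTER_CUBIC)[:600])
E
```

```text
[ 0.46309548 -0.2849663   0.12598659] [3.13926082e+00 2.83054889e-03 1.91247028e+00] [-3.28572322  1.73590481 19.326841  ] [ 0.2431296   0.92816157 -0.03517355]
```

View pics/w6c.png

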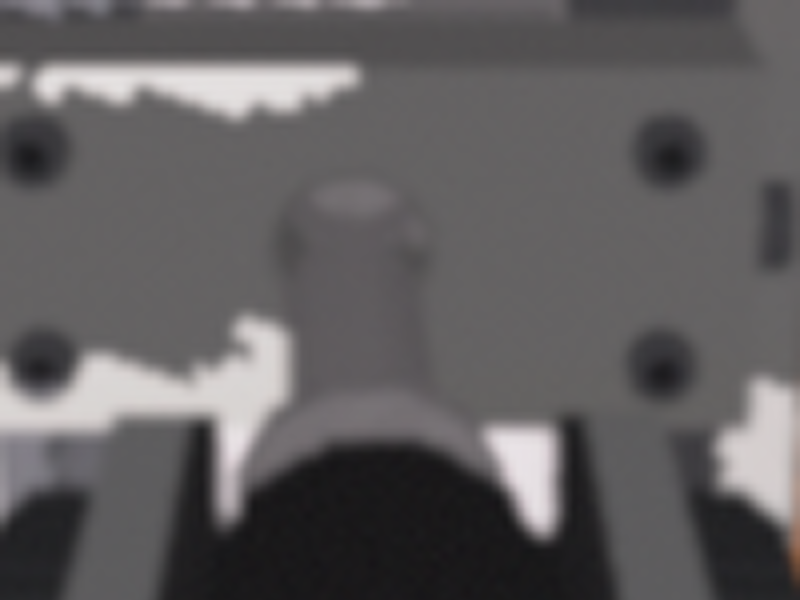

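Call:
jog_arm:
  commands:
    - [[0.0, 0, 0, -0.003, 0, 0, 0], [0.0, 0, 0, 0, 0, 0, 0], [0.0, 0, 0, 0, 0, 0, 0], [0.0, 0, 0, 0, 0, 0, 0]]

```text
time_s: 7.35
eef_pos: [0.4621, -0.2839, 0.1267]
eef_rot: [3.141, 0.0, 1.913]
contact_force: [0.4, -0.8, 3.0]
opening: 0.0225
gripper_force: 60.6
```

```bash
cat >> h.py <<'E'
from scipy.spatial.transform import Rotation as Rot
def look():
    s=arm.observe();P=imaging.camera_params("wrist");w=imaging.camera("wrist")
    R=Rot.from_euler("xyz",s["eef_rot"]).as_matrix()
    print("pos",s["eef_pos"].round(4),"rot",s["eef_rot"].round(4),"Ftool",(R.T@s["contact_force"]).round(1),"T",s["wrist_torque"].round(2),"t",s["time_s"],s["opening"])
    g=cv2.GaussianBlur(cv2.cvtColor(w,cv2.COLOR_RGB2GRAY),(0,0),1.2)
    S=[]
    for x0,y0 in((276,199),(354,199),(277,225),(353,225)):
        # search darkest local blob
        sub=g[y0-9:y0+10,x0-9:x0+10].astype(float);m=np.clip(np.median(sub)*.8-sub,0,None)
        iy,ix=np.unravel_index(sub.argmin(),sub.shape)
        yy,xx=np.mgrid[0:19,0:19];m*=((yy-iy)**2+(xx-ix)**2<25)
        S.append((x0-9+(m*xx).sum()/m.sum(),y0-9+(m*yy).sum()/m.sum()))
    W=[atz("wrist",p,.054,P) for p in S]
    print("screws",np.round(S,1).tolist(),[np.linalg.norm(W[i]-W[j]).round(4) for i,j in((0,1),(2,3),(0,2),(1,3))])
    b=np.mean(W,0);print("bush world",b.round(4),"bush-TCP in tool",(R.T@(b-s["eef_pos"])).round(4))
    return w,P,s,R,g
E
python3 - <<'E'
from h import *
w,P,s,R,g=look()
for r in range(222,230,2):print(r,g[r,300:330])
print(g[198:216,314])
E
```

```text
pos [ 0.4621 -0.2839  0.1267] rot [3.1413e+00 3.0000e-04 1.9130e+00] Ftool [-0.9  0.1 -3. ] T [-0.04  0.    0.05] t 7.35 0.022479867780861952
screws [[274.9, 200.4], [354.2, 200.5], [276.2, 224.9], [353.1, 227.2]] [np.float64(0.0556), np.float64(0.0554), np.float64(0.0186), np.float64(0.0202)]
bush world [ 0.4603 -0.284   0.054 ] bush-TCP in tool [ 0.0005 -0.0017  0.0727]
222 [146 167 180 180 169 149 125 106  96  92  92  92  93  93  93  93  93  93
  92  90  89  89  90  92  96  98  99  99  99  99]
224 [183 199 208 207 195 172 142 115  99  93  92  93  93  93  93  93  93  93
  92  91  89  89  89  91  95  97  99  99  99  99]
226 [207 212 213 210 199 178 147 118 100  94  93  93  93  93  93  93  93  92
  92  91  90  89  89  91  94  97  98  99  99  99]
228 [213 213 213 209 198 177 147 119 102  96  96  97  98  99  99  99  99  99
  98  98  97  95  94  93  94  96  98  99  99  99]
[100  99  99  99  99 101 104 108 109 106 101  96  93  92  92  92  92  92]
```

Call:
jog_arm:
  commands:
    - [[0.0, 0, 0, -0.002, 0, 0, 0], [0.0, 0.0018, 0, 0, 0, 0, 0], [0.0, 0, 0, 0.002, 0, 0, 0], [0.0, 0, 0, 0.001, 0, 0, 0], [0.0, 0, 0, 0, 0, 0, 0]]

```text
time_s: 7.82
eef_pos: [0.461, -0.282, 0.1253]
eef_rot: [-3.141, -0.001, 1.913]
contact_force: [0.6, -1.7, -0.7]
opening: 0.0221
gripper_force: 60.4
```

```bash
python3 - <<'E'
from h import *
w,P,s,R,g=look()
print(g[198:216,312:317].T)
E
```

```text
pos [ 0.461  -0.282   0.1253] rot [-3.1410e+00 -7.0000e-04  1.9129e+00] Ftool [-1.8 -0.1  0.7] T [0.05 0.02 0.06] t 7.8167 0.022054324492850653
screws [[275.4, 204.1], [355.0, 204.4], [276.5, 231.0], [354.2, 230.6]] [np.float64(0.0556), np.float64(0.0558), np.float64(0.0204), np.float64(0.0199)]
bush world [ 0.4605 -0.2844  0.054 ] bush-TCP in tool [-0.0022 -0.0012  0.0713]
[[ 99  99  99  99  99  99  99  98  98  99 101 101  99  96  93  91  91  91]
 [ 99  99  99  99  99  99  99  98  98 100 102 103 101  97  93  92  92  92]
 [ 99  99  99  99  99  99  99  98  99 101 103 104 102  97  94  92  92  92]
 [ 99  99  99  99  99  99  99  99  99 102 104 105 102  97  94  92  92  92]
 [ 99  99  99  99  99  99  99  99 100 102 105 106 103  98  94  92  91  91]]
```

Call:
jog_arm:
  commands:
    - [[0.0, 0, 0, 0.001, 0, 0, 0], [0.0, 0, 0, 0.001, 0, 0, 0], [0.0, 0, 0, 0.001, 0, 0, 0], [0.0, 0, 0, 0, 0, 0, 0]]

```text
time_s: 8.2
eef_pos: [0.4613, -0.282, 0.1226]
eef_rot: [-3.142, -0.0, 1.913]
contact_force: [0.4, 0.8, -1.0]
opening: 0.0223
gripper_force: 60.2
```

```bash
python3 - <<'E'
from h import *
w,P,s,R,g=look()
print(g[198:220,312:317:2].T)
E
```

```text
pos [ 0.4613 -0.282   0.1226] rot [-3.1415e+00 -3.0000e-04  1.9130e+00] Ftool [0.6 0.7 1. ] T [ 0.2  -0.06 -0.01] t 8.2 0.022331616064449132
screws [[274.3, 205.3], [355.0, 205.4], [nan, nan], [354.5, 231.7]] [np.float64(0.0556), np.float64(nan), np.float64(nan), np.float64(0.0198)]
bush world [nan nan nan] bush-TCP in tool [nan nan nan]
[[99 99 99 99 99 99 99 99 98 98 98 98 97 95 93 91 91 91 91 91 92 92]
 [99 99 99 99 99 99 99 99 98 98 98 98 97 95 93 92 92 92 92 92 92 92]
 [99 99 99 99 99 99 99 99 99 99 99 99 98 95 93 92 91 91 92 92 92 92]]h.py:32: RuntimeWarning: invalid value encountered in scalar divide
  S.append((x0-9+(m*xx).sum()/m.sum(),y0-9+(m*yy).sum()/m.sum()))
```

Call:
jog_arm:
  commands:
    - [[0.0, 0, 0, 0.0015, 0, 0, 0], [0.0, 0, 0, 0.0015, 0, 0, 0], [0.0, 0, 0, 0.0015, 0, 0, 0], [0.0, 0, 0, 0.0015, 0, 0, 0], [0.0, 0, 0, 0, 0, 0, 0]]

```text
time_s: 8.67
eef_pos: [0.4611, -0.2821, 0.1165]
eef_rot: [-3.141, -0.0, 1.913]
contact_force: [-0.7, 1.4, -0.6]
opening: 0.0223
gripper_force: 60.3
```

Call:
jog_arm:
  commands:
    - [[0.0, 0, 0, 0.002, 0, 0, 0], [0.0, 0, 0, 0.002, 0, 0, 0], [0.0, 0, 0, 0.002, 0, 0, 0], [0.0, 0, 0, 0.002, 0, 0, 0], [0.0, 0, 0, 0, 0, 0, 0]]

```text
time_s: 9.08
eef_pos: [0.4611, -0.282, 0.1082]
eef_rot: [-3.141, -0.0, 1.913]
contact_force: [0.1, 1.2, -1.5]
opening: 0.0221
gripper_force: 60.2
```

Call:
jog_arm:
  commands:
    - [[0.0, 0, 0, 0.002, 0, 0, 0], [0.0, 0, 0, 0.002, 0, 0, 0], [0.0, 0, 0, 0.002, 0, 0, 0], [0.0, 0, 0, 0.002, 0, 0, 0], [0.0, 0, 0, 0, 0, 0, 0]]

```text
time_s: 9.5
eef_pos: [0.4611, -0.2821, 0.1003]
eef_rot: [-3.141, -0.0, 1.913]
contact_force: [-1.3, 0.8, -3.0]
opening: 0.0225
gripper_force: 60.3
```

Call:
jog_arm:
  commands:
    - [[0.0, 0, 0, 0.001, 0, 0, 0], [0.0, 0, 0, 0.001, 0, 0, 0], [0.0, 0, 0, 0.0007, 0, 0, 0], [0.0, 0, 0, 0, 0, 0, 0], [0.0, 0, 0, 0, 0, 0, 0]]

```text
time_s: 9.92
eef_pos: [0.4612, -0.2821, 0.0979]
eef_rot: [-3.141, -0.0, 1.913]
contact_force: [-1.4, 1.8, -1.5]
opening: 0.0224
gripper_force: 60.3
```

Call:
jog_arm:
  commands:
    - [[0.0, 0, 0, 0.0007, 0, 0, 0], [0.0, 0, 0, 0, 0, 0, 0]]

```text
time_s: 10.08
eef_pos: [0.4612, -0.2822, 0.0973]
eef_rot: [-3.141, -0.0, 1.913]
contact_force: [-1.2, 1.4, -0.1]
opening: 0.0222
gripper_force: 60.3
```

Call:
jog_arm:
  commands:
    - [[0.0, 0, 0, 0.0006, 0, 0, 0], [0.0, 0, 0, 0, 0, 0, 0]]

```text
time_s: 10.25
eef_pos: [0.4612, -0.2823, 0.0971]
eef_rot: [-3.142, 0.0, 1.913]
contact_force: [-2.9, 1.0, 4.6]
opening: 0.0223
gripper_force: 61.1
```

Call:
jog_arm:
  commands:
    - [[0.0, 0, 0, 0.0006, 0, 0, 0], [0.0, 0, 0, 0, 0, 0, 0]]

```text
time_s: 10.42
eef_pos: [0.4614, -0.2825, 0.097]
eef_rot: [3.141, 0.001, 1.913]
contact_force: [-4.1, 1.7, 9.7]
opening: 0.0227
gripper_force: 61.7
```

Call:
jog_arm:
  commands:
    - [[0.0, -0.0015, -0.0003, 0, 0, 0, 0], [0.0, -0.002, 0, 0, 0, 0, 0], [0.0, -0.002, 0, 0, 0, 0, 0], [0.0, -0.002, 0, 0, 0, 0, 0], [0.0, -0.002, 0, 0, 0, 0, 0]]

```text
time_s: 10.83
eef_pos: [0.4629, -0.2894, 0.0968]
eef_rot: [-3.14, -0.004, 1.913]
contact_force: [-8.0, 8.3, 16.9]
opening: 0.0224
gripper_force: 60.4
```

Call:
jog_arm:
  commands:
    - [[0.0, 0, -0.0004, -0.0008, 0, 0, 0], [0.0, -0.0005, 0, 0, 0, 0, 0], [0.0, -0.0005, 0, 0, 0, 0, 0], [0.0, -0.0005, 0, 0, 0, 0, 0], [0.0, -0.0005, 0, 0, 0, 0, 0]]

```text
time_s: 11.25
eef_pos: [0.4635, -0.292, 0.097]
eef_rot: [-3.14, -0.003, 1.913]
contact_force: [-4.6, 6.6, 6.7]
opening: 0.0221
gripper_force: 59.1
```

Call:
jog_arm:
  commands:
    - [[0.0, -0.0006, 0, 0, 0, 0, 0], [0.0, -0.0006, 0, 0, 0, 0, 0], [0.0, -0.0006, 0, 0, 0, 0, 0], [0.0, -0.0006, 0, 0, 0, 0, 0], [0.0, -0.0006, 0, 0, 0, 0, 0]]

```text
time_s: 11.67
eef_pos: [0.4645, -0.2948, 0.097]
eef_rot: [-3.14, -0.003, 1.913]
contact_force: [-5.5, 5.8, 7.9]
opening: 0.0224
gripper_force: 59.1
```

Call:
jog_arm:
  commands:
    - [[0.0, -0.0006, 0, 0, 0, 0, 0], [0.0, -0.0006, 0, 0, 0, 0, 0], [0.0, -0.0006, 0, 0, 0, 0, 0], [0.0, -0.0006, 0, 0, 0, 0, 0]]

```text
time_s: 12.0
eef_pos: [0.4653, -0.2969, 0.097]
eef_rot: [-3.14, -0.003, 1.913]
contact_force: [-5.4, 5.9, 7.7]
opening: 0.0221
gripper_force: 59.1
```

Call:
jog_arm:
  commands:
    - [[0.0, -0.0006, 0, 0, 0, 0, 0], [0.0, -0.0006, 0, 0, 0, 0, 0], [0.0, -0.0006, 0, 0, 0, 0, 0], [0.0, -0.0006, 0, 0, 0, 0, 0]]

```text
time_s: 12.33
eef_pos: [0.4661, -0.2991, 0.097]
eef_rot: [-3.14, -0.003, 1.913]
contact_force: [-5.3, 6.4, 7.9]
opening: 0.0222
gripper_force: 59.1
```

Call:
jog_arm:
  commands:
    - [[0.0, -0.0006, 0, 0, 0, 0, 0], [0.0, -0.0006, 0, 0, 0, 0, 0], [0.0, -0.0006, 0, 0, 0, 0, 0], [0.0, -0.0006, 0, 0, 0, 0, 0]]

```text
time_s: 12.67
eef_pos: [0.4669, -0.3014, 0.097]
eef_rot: [-3.14, -0.003, 1.913]
contact_force: [-4.9, 6.5, 7.9]
opening: 0.0222
gripper_force: 59.1
```

Call:
jog_arm:
  commands:
    - [[0.0, -0.0006, 0, 0, 0, 0, 0], [0.0, -0.0006, 0, 0, 0, 0, 0], [0.0, -0.0006, 0, 0, 0, 0, 0], [0.0, -0.0006, 0, 0, 0, 0, 0]]

```text
time_s: 13.0
eef_pos: [0.4677, -0.3036, 0.097]
eef_rot: [-3.14, -0.003, 1.913]
contact_force: [-5.2, 6.3, 7.7]
opening: 0.0219
gripper_force: 59.1
```

Call:
jog_arm:
  commands:
    - [[0.0, -0.0006, 0, 0, 0, 0, 0], [0.0, -0.0006, 0, 0, 0, 0, 0], [0.0, -0.0006, 0, 0, 0, 0, 0], [0.0, -0.0006, 0, 0, 0, 0, 0]]

```text
time_s: 13.33
eef_pos: [0.4685, -0.3058, 0.097]
eef_rot: [-3.14, -0.003, 1.913]
contact_force: [-5.3, 5.6, 7.9]
opening: 0.0225
gripper_force: 59.1
```

Call:
jog_arm:
  commands:
    - [[0.0, -0.0006, 0, 0, 0, 0, 0], [0.0, -0.0006, 0, 0, 0, 0, 0], [0.0, -0.0006, 0, 0, 0, 0, 0], [0.0, -0.0006, 0, 0, 0, 0, 0]]

```text
time_s: 13.67
eef_pos: [0.4693, -0.308, 0.097]
eef_rot: [-3.14, -0.003, 1.913]
contact_force: [-6.6, 6.1, 8.3]
opening: 0.0224
gripper_force: 59.1
```

Call:
jog_arm:
  commands:
    - [[0.0, -0.0006, 0, 0, 0, 0, 0], [0.0, -0.0006, 0, 0, 0, 0, 0], [0.0, -0.0006, 0, 0, 0, 0, 0], [0.0, -0.0006, 0, 0, 0, 0, 0]]

```text
time_s: 14.0
eef_pos: [0.47, -0.3103, 0.097]
eef_rot: [-3.14, -0.004, 1.913]
contact_force: [-6.8, 6.7, 8.2]
opening: 0.0226
gripper_force: 59.1
```

Call:
jog_arm:
  commands:
    - [[0.0, -0.0006, 0, 0, 0, 0, 0], [0.0, -0.0006, 0, 0, 0, 0, 0], [0.0, -0.0006, 0, 0, 0, 0, 0], [0.0, -0.0006, 0, 0, 0, 0, 0]]

```text
time_s: 14.33
eef_pos: [0.4709, -0.3125, 0.097]
eef_rot: [-3.14, -0.004, 1.913]
contact_force: [-6.6, 6.9, 8.0]
opening: 0.022
gripper_force: 59.1
```

Call:
jog_arm:
  commands:
    - [[0.0, -0.0006, 0, 0, 0, 0, 0], [0.0, -0.0006, 0, 0, 0, 0, 0], [0.0, -0.0006, 0, 0, 0, 0, 0], [0.0, -0.0006, 0, 0, 0, 0, 0]]

```text
time_s: 14.67
eef_pos: [0.4716, -0.3147, 0.097]
eef_rot: [-3.14, -0.004, 1.913]
contact_force: [-5.0, 8.0, 8.9]
opening: 0.0223
gripper_force: 59.1
```

Call:
jog_arm:
  commands:
    - [[0.0, -0.0006, 0, 0, 0, 0, 0], [0.0, -0.0006, 0, 0, 0, 0, 0], [0.0, -0.0006, 0, 0, 0, 0, 0], [0.0, -0.0006, 0, 0, 0, 0, 0]]

```text
time_s: 15.0
eef_pos: [0.4724, -0.317, 0.097]
eef_rot: [-3.14, -0.004, 1.913]
contact_force: [-5.7, 6.1, 8.6]
opening: 0.0221
gripper_force: 59.1
```

Call:
jog_arm:
  commands:
    - [[0.0, -0.0006, 0, 0, 0, 0, 0], [0.0, -0.0006, 0, 0, 0, 0, 0], [0.0, -0.0006, 0, 0, 0, 0, 0], [0.0, -0.0006, 0, 0, 0, 0, 0]]

```text
time_s: 15.33
eef_pos: [0.4733, -0.3196, 0.0969]
eef_rot: [-3.14, -0.003, 1.913]
contact_force: [-4.7, 5.6, 5.4]
opening: 0.0223
gripper_force: 59.2
```

Call:
jog_arm:
  commands:
    - [[0.0, -0.0004, 0, 0, 0, 0, 0], [0.0, -0.0004, 0, 0, 0, 0, 0], [0.0, 0, 0, 0, 0, 0, 0]]

```text
time_s: 15.58
eef_pos: [0.4737, -0.3205, 0.0969]
eef_rot: [-3.14, -0.003, 1.913]
contact_force: [-4.1, 5.2, 5.9]
opening: 0.0222
gripper_force: 59.1
```

Call:
jog_arm:
  commands:
    - [[0.0, -0.0004, 0, 0, 0, 0, 0], [0.0, -0.0004, 0, 0, 0, 0, 0], [0.0, -0.0004, 0, 0, 0, 0, 0]]

```text
time_s: 15.83
eef_pos: [0.474, -0.3217, 0.0968]
eef_rot: [-3.14, -0.003, 1.913]
contact_force: [-5.0, 4.1, 5.6]
opening: 0.0222
gripper_force: 59.1
```

Call:
jog_arm:
  commands:
    - [[0.0, -0.0004, 0, 0, 0, 0, 0], [0.0, -0.0004, 0, 0, 0, 0, 0], [0.0, -0.0004, 0, 0, 0, 0, 0]]

```text
time_s: 16.08
eef_pos: [0.4744, -0.3228, 0.0967]
eef_rot: [-3.14, -0.003, 1.913]
contact_force: [-4.2, 4.1, 4.6]
opening: 0.0225
gripper_force: 59.1
```

Call:
jog_arm:
  commands:
    - [[0.0, -0.0004, 0, 0.0002, 0, 0, 0], [0.0, -0.0004, 0, 0.0002, 0, 0, 0], [0.0, -0.0004, 0, 0, 0, 0, 0]]

```text
time_s: 16.33
eef_pos: [0.4748, -0.3239, 0.0964]
eef_rot: [-3.14, -0.003, 1.913]
contact_force: [-4.7, 3.7, 3.8]
opening: 0.0227
gripper_force: 59.1
```

Call:
jog_arm:
  commands:
    - [[0.0, -0.0004, 0, 0, 0, 0, 0], [0.0, -0.0004, 0, 0, 0, 0, 0], [0.0, -0.0004, 0, 0, 0, 0, 0]]

```text
time_s: 16.58
eef_pos: [0.4753, -0.3254, 0.0963]
eef_rot: [-3.14, -0.002, 1.913]
contact_force: [-3.7, 3.3, 2.4]
opening: 0.0224
gripper_force: 59.0
```

Call:
jog_arm:
  commands:
    - [[0.0, 0, 0, 0.0005, 0, 0, 0], [0.0, 0, 0, 0.0005, 0, 0, 0], [0.0, 0, 0, 0, 0, 0, 0]]

```text
time_s: 16.83
eef_pos: [0.4753, -0.3255, 0.0952]
eef_rot: [-3.14, -0.002, 1.913]
contact_force: [-3.4, 2.3, 2.3]
opening: 0.0226
gripper_force: 59.0
```

The tip has dropped below the plate level with almost no force, so it is in the hole. I'll push it home gently.

Call:
jog_arm:
  commands:
    - [[0.0, 0, 0, 0.0007, 0, 0, 0], [0.0, 0, 0, 0.0007, 0, 0, 0], [0.0, 0, 0, 0, 0, 0, 0]]

```text
time_s: 17.08
eef_pos: [0.4752, -0.3254, 0.0937]
eef_rot: [-3.14, -0.002, 1.913]
contact_force: [-3.2, 2.6, 0.9]
opening: 0.0225
gripper_force: 58.9
```

Call:
jog_arm:
  commands:
    - [[0.0, 0, 0, 0.0007, 0, 0, 0], [0.0, 0, 0, 0.0007, 0, 0, 0], [0.0, 0, 0, 0, 0, 0, 0]]

```text
time_s: 17.33
eef_pos: [0.4752, -0.3254, 0.0923]
eef_rot: [-3.14, -0.002, 1.913]
contact_force: [-4.4, 2.9, 1.8]
opening: 0.0225
gripper_force: 58.9
```

Call:
jog_arm:
  commands:
    - [[0.0, 0, 0, 0.001, 0, 0, 0], [0.0, 0, 0, 0.001, 0, 0, 0], [0.0, 0, 0, 0.001, 0, 0, 0], [0.0, 0, 0, 0, 0, 0, 0]]

```text
time_s: 17.67
eef_pos: [0.4752, -0.3254, 0.0893]
eef_rot: [-3.14, -0.002, 1.913]
contact_force: [-5.4, 3.6, 0.9]
opening: 0.0224
gripper_force: 58.8
```

Call:
jog_arm:
  commands:
    - [[0.0, 0, 0, 0.0007, 0, 0, 0], [0.0, 0, 0, 0.0007, 0, 0, 0], [0.0, 0, 0, 0, 0, 0, 0]]

```text
time_s: 17.92
eef_pos: [0.4751, -0.3255, 0.0879]
eef_rot: [-3.14, -0.002, 1.913]
contact_force: [-3.8, 2.5, 1.4]
opening: 0.0224
gripper_force: 58.8
```

Call:
jog_arm:
  commands:
    - [[0.0, 0, 0, 0.0006, 0, 0, 0], [0.0, 0, 0, 0, 0, 0, 0]]

```text
time_s: 18.08
eef_pos: [0.4752, -0.3255, 0.0874]
eef_rot: [-3.14, -0.002, 1.913]
contact_force: [-4.2, 3.7, 3.1]
opening: 0.0225
gripper_force: 59.0
```

Call:
jog_arm:
  commands:
    - [[0.0, 0, 0, 0.0006, 0, 0, 0], [0.0, 0, 0, 0, 0, 0, 0]]

```text
time_s: 18.25
eef_pos: [0.4753, -0.326, 0.0874]
eef_rot: [-3.14, -0.001, 1.913]
contact_force: [-3.9, 2.8, 5.9]
opening: 0.0226
gripper_force: 59.5
```

Call:
jog_arm:
  commands:
    - [[0.0, 0, 0, 0.0005, 0, 0, 0], [0.0, 0, 0, 0, 0, 0, 0]]

```text
time_s: 18.42
eef_pos: [0.4754, -0.3262, 0.0873]
eef_rot: [-3.141, -0.001, 1.912]
contact_force: [-6.7, 3.1, 9.9]
opening: 0.022
gripper_force: 59.7
```

Call:
jog_arm:
  commands:
    - [[0.0, 0.0004, -0.0004, 0, 0, 0, 0], [0.0, 0, 0, 0, 0, 0, 0], [0.045, 0, 0, 0, 0, 0, 0], [0.045, 0, 0, 0, 0, 0, 0], [0.045, 0, 0, 0, 0, 0, 0]]

```text
time_s: 18.83
eef_pos: [0.4762, -0.3263, 0.0868]
eef_rot: [3.141, 0.001, 1.913]
contact_force: [-0.3, 0.5, -0.5]
opening: 0.0452
gripper_force: 0.0
```

Call:
jog_arm:
  commands:
    - [[0.045, 0, 0, -0.01, 0, 0, 0], [0.045, 0, 0, -0.03, 0, 0, 0], [0.045, 0, 0, -0.04, 0, 0, 0], [0.045, 0, 0, -0.02, 0, 0, 0], [0.045, 0, 0, 0, 0, 0, 0]]

```text
time_s: 19.25
eef_pos: [0.4782, -0.3277, 0.1927]
eef_rot: [3.135, 0.007, 1.912]
contact_force: [0.4, -0.7, 0.5]
opening: 0.0447
gripper_force: 0.0
```

```bash
python3 - <<'E'
from h import *
s=arm.observe();w=imaging.camera("wrist");b=imaging.camera("side")
print(s["eef_pos"],s["contact_force"],s["opening"])
P=imaging.camera_params("wrist")
d=imaging.silhouettes("wrist","pin_knob");print([(x["score"],x["box"]) for x in d[:2]])
k=np.array([.4754,-.3262])
for zc in(.081,.091):
  a=np.linspace(0,6.28,60);q=proj("wrist",np.vstack([np.c_[k[0]+.012*np.cos(a),k[1]+.012*np.sin(a),np.full(60,z)] for z in(zc-.013,zc+.013)]),P);print(zc,q.min(0),q.max(0))
  print("side",proj("side",[*k,zc]))
im=np.vstack([cv2.resize(w[100:300,160:480,::-1],(480,300)),cv2.resize(b[235:335,270:430,::-1],(480,300),interpolation=cv2.INTER_CUBIC)])
cv2.imwrite("pics/end.png",im)
E
```

```text
[ 0.47823422 -0.32773106  0.19266044] [ 0.38225709 -0.66301606  0.46333644] 0.044734494116728876
[(0.65, [299.4, 174.0, 328.0, 209.4])]
0.081 [300.47449392 180.29086934] [331.17070469 217.78163574]
side [[350.69480493 266.44288328]]
0.091 [299.72598795 183.33008698] [331.77459144 222.69357453]
side [[350.80538294 263.08136263]]
```

View pics/end.png

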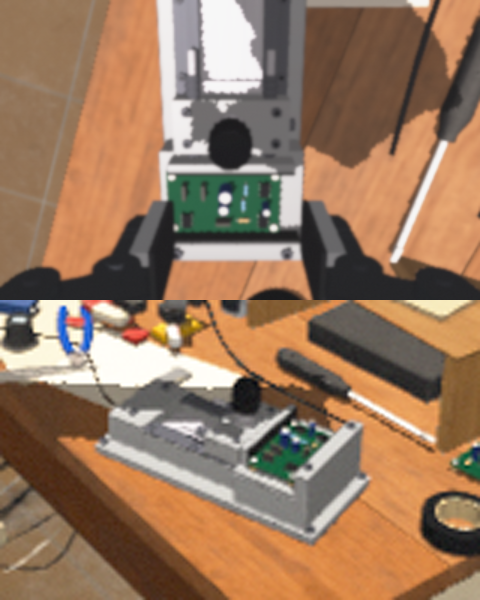

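The view shows the pin standing in the jaw and the board flat between both pads. The opening fingers may have dragged the pin up a little, so I'll press the knob lightly with closed fingertips to make sure the collar is seated.

Call:
jog_arm:
  commands:
    - [[0.0, 0, 0, 0, 0, 0, 0], [0.0, 0, 0, 0.02, 0, 0, 0], [0.0, 0, 0, 0.02, 0, 0, 0], [0.0, 0, 0, 0.015, 0, 0, 0], [0.0, 0, 0, 0, 0, 0, 0]]

```text
time_s: 19.82
eef_pos: [0.4734, -0.3245, 0.1274]
eef_rot: [-3.137, -0.006, 1.913]
contact_force: [-0.6, 0.4, -0.3]
opening: -0.0002
gripper_force: 0.0
```

Call:
jog_arm:
  commands:
    - [[0.0, 0, 0, 0.006, 0, 0, 0], [0.0, 0, 0, 0.006, 0, 0, 0], [0.0, 0, 0, 0.003, 0, 0, 0], [0.0, 0, 0, 0, 0, 0, 0], [0.0, 0, 0, 0, 0, 0, 0]]

```text
time_s: 20.23
eef_pos: [0.476, -0.3261, 0.117]
eef_rot: [3.141, 0.0, 1.913]
contact_force: [0.0, -0.7, 0.4]
opening: 0.0002
gripper_force: 0.0
```

Call:
jog_arm:
  commands:
    - [[0.0, 0, 0, 0.0008, 0, 0, 0], [0.0, 0, 0, 0, 0, 0, 0]]

```text
time_s: 20.4
eef_pos: [0.4761, -0.3262, 0.1165]
eef_rot: [3.141, 0.001, 1.913]
contact_force: [-0.4, 1.2, 2.8]
opening: -0.0002
gripper_force: 1.5
```

Call:
jog_arm:
  commands:
    - [[0.0, 0, 0, 0.0008, 0, 0, 0], [0.0, 0, 0, 0, 0, 0, 0]]

```text
time_s: 20.57
eef_pos: [0.4762, -0.3262, 0.1163]
eef_rot: [3.14, 0.001, 1.913]
contact_force: [-1.5, 1.4, 8.8]
opening: 0.0003
gripper_force: 4.8
```

Call:
jog_arm:
  commands:
    - [[0.0, 0, 0, 0.0006, 0, 0, 0], [0.0, 0, 0, 0, 0, 0, 0]]

```text
time_s: 20.73
eef_pos: [0.4764, -0.3262, 0.1162]
eef_rot: [3.14, 0.001, 1.913]
contact_force: [-3.0, 3.0, 14.4]
opening: 0.0
gripper_force: 7.0
```

The pin is firmly home: the knob top at 0.094 puts the collar at 0.054, the jaw's top. I'll retract and hand in.

Call:
jog_arm:
  commands:
    - [[0.0, 0, 0, -0.01, 0, 0, 0], [0.0, 0, 0, -0.03, 0, 0, 0], [0.0, 0, 0, -0.03, 0, 0, 0], [0.0, 0, 0, -0.03, 0, 0, 0], [0.0, 0, 0, 0, 0, 0, 0]]

```text
time_s: 21.15
eef_pos: [0.4781, -0.3278, 0.2209]
eef_rot: [3.136, 0.007, 1.912]
contact_force: [0.7, -0.8, -0.6]
opening: -0.0001
gripper_force: 0.0
```

```bash
python3 - <<'E'
from h import *
w=imaging.camera("wrist")
for l in("pin_knob","board"): print(l,[(round(float(x["score"]),2),x["box"]) for x in imaging.silhouettes("wrist",l)[:2]])
s=arm.observe();print(s["time_s"],s["contact_force"]);print(arm.close_job())
E
```

```text
pin_knob [(0.83, [300.2, 166.7, 325.1, 201.9])]
board [(0.65, [273.3, 204.4, 346.1, 245.5])]
21.3 [-0.55686621 -0.51442961  0.05344118]
the job is handed in; nothing more can be done
None
```

The board is locked and the job is handed in after 21.3 s: the pin is fully home with its collar on the jaw, the board lies flat between the jaws, the arm is clear, and the highest force read was about 20 N.

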